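# Close the coffee grinder and hold it running

## Robot

A 6-joint arm with a two-finger parallel gripper is mounted at the origin on a cart in front of the work surface, level with it; the furniture and walls round the work are solid. World frame = base frame: x ahead of the robot, y to its left, z up, the work surface at z = 0. Lengths are in m, angles in rad, forces in N, time in s.
With the tool pointing down it reaches from about 0.375 to 0.975 m from the base axis. Payload 3.8 kg.
Tool frame: the origin (TCP) lies on the mounting face of the last link; the fingertips stand 173 mm ahead of it and the grasp point (between the pads) lies 155 mm ahead of it; z points along the fingers, y is the line along which they close (so a half turn about z gives the same grasp; the last joint's range is limited). The gripper opens to 85 mm and grips with 20 to 120 N. Pads are 22 mm wide; open, the fingers measure 114 mm over their backs; the gripper's body (76 mm by 85 mm) begins 54 mm behind the grasp point. The pads swing forward as they close: fully open they stand 13 mm farther back than shut.
Start: joints at [1.115, 0.264, 1.604, -0, 1.274, -0.037], TCP at [0.274, 0.617, 0.405] pointing down, gripper open.
Joint ranges: [-2.63, 2.63], [-0.94, 2.18], [0.31, 2.57], [-1.31, 4.45], [0, 2.66], [-2.55, 2.55]. Speed limits (rad/s): [2.57, 2.57, 3.14, 3.14, 3.14, 3.14].

## Interface

Orientations are given as a rotation vector (axis times angle).
In Python, from workcell import bot gives the robot as it stands.
- The arm moves only by the tool drive_tool, never from a script. Its argument "increments" is a list of rows, each an object with "delta_pos": the shift along the tool's x, y, z in mm, a list of three; "turn": the turn about the tool's z in rad; "jaw": the opening, from -1 (shut) to 1 (fully open). A call has 1 to 8 rows; each row shifts and turns the commanded pose from where the row before left it, along the tool's axes as they then stand; what a row does not reach is not made up. A row lasts 1/12 s, in which the tool goes at most 41.7 mm and 7.16 degrees, less where a joint would pass 70% of its speed; a pose out of reach is approached as far as the arm can. A call is refused whole if a number of a shift passes 41.7 or a number of a turn 0.125, either way. A call with a gripper value outside its range is refused whole. The fingers move at their own pace and stop on an object; "grip_force" is the grip in N (left out, the last holds). Time passes only in rows, so rows that do not move let the fingers close. It gives the time, the measured TCP pose, the force, the opening and the grip force at its end, in the units of the state.
- bot.read_state(): the state, without advancing time (a new reading comes with each control period).
- bot.read_camera(name): name is "side" or "top" or "wrist"; returns a dict with "pixels" (480x640x3 uint8, red, green, blue), "fovy" (degrees; the focal length in pixels is half the picture's height over the tangent of half this angle, whatever the lens; pixels are square), "cx", "cy" (the principal point, pixels), "k1" (the pictures are not rectified: a ray, as slopes to the right and down, at radius r is drawn at 1 + k1 r^2 times it, then the intrinsics apply), "camera_from_world" (4x4, takes a point from world to camera coordinates); the wrist camera has in their place "hand_eye" (4x4, takes a point from camera to tool coordinates, whose origin is the TCP and whose axes are the flange's). Camera axes: x right, y down, z forward; pixel columns grow to the right and rows downward; lengths in m; the calibration is good to about 2 mm. A picture is of the moment at which its call begins: read the wrist's pose just before it. There is no depth.
- bot.finish_job(): hands the job in; it is judged then, once.
The state is a dict: "time": time; "q": joint angles; "joint_vel": joint speeds; "joint_torque": joint torques, N m; "tool_pos": TCP position; "tcp_rot": TCP orientation; "wrist_force": force on the tool from outside, world axes, zero at the start; "torque": the same for the moment, N m; "width": opening from 0.0 (shut) to 1.0 (fully open); "grip_force": force on a finger pad.
Only numpy, scipy, OpenCV 4.12 (cv2) and the standard library are available. Lean on these libraries where they do the work, as an engineer would, in place of code of your own. Each camera call takes 0.05 s, during which the arm holds its last target. There are 200 camera calls.

## Task

The beans are in the coffee grinder, so grind them: put the clear-domed lid on over the bowl, with its black tongue in the pocket between the two cheeks on the grinder's nose, so that it sits flat. Then press the orange button on the tongue all the way down, firmly but without leaning hard on it, and keep it down: finish while the robot is still holding the button down, after at least three seconds. Keep the lid upright and leave the mug, the cup on its saucer and the sugar jar where they are.

Things in the scene. Friction and masses are not known exactly. Their poses are not given: they have to be found in the camera images.
- grinder: black coffee grinder with a steel band, fixed. Origin: centre of its underside, on the bowl's axis. Round body of radius 46 mm, 92 mm high to the flat shoulder the lid sits on; the steel bowl, outer radius 33 mm, rises 12 mm above the shoulder and tapers to 29.5 mm at its rim. A rounded nose 54 mm wide stands out along the grinder's -x axis (to the robot at yaw 0) to 69 mm from the axis
- seat (a point): centre of the grinder's shoulder, on the bowl's axis, 92 mm above the worktop: the lid's origin is here when the lid is on. Axes as the grinder's
- pocket (a point): floor of the switch pocket on top of the nose, at shoulder height, 51 mm from the bowl's axis along the grinder's -x. The pocket lies between two upright cheeks 42 to 58 mm from the axis, 15 mm high, 35 mm apart inside and flaring wider above. The white run pin stands up here
- run_pin (a joint): travel of the white sprung pin in the pocket (8 mm thick, 7.5 mm high, hidden by the tongue when the lid is on). 0 = up, grinder off; about 0.0075 m = fully down; the grinder runs from 0.005 m. With the lid on, the button's stem pushes it down (after 0.5 mm of free play) as far as the button is pressed
- lid: loose lid, 160 g, mouth down on the worktop. Origin: centre of its underside. Black skirt, outer radius 40 mm, inner 36.5 mm, 20 mm high; above it a clear closed round dome 56 mm wide, from 23 to 62 mm above the underside, to grip by. A black hollow tongue, 30 mm wide, 16 mm high, stands out along the lid's -x axis to 63 mm from the axis. On the grinder the lid's axes point as the grinder's
- tongue (a point): middle of the underside of the lid's tongue, 51 mm from the lid's axis along its -x
- lid_button: orange button on top of the lid's tongue, 24 mm (radial) by 26 mm (across), 51 mm from the lid's axis along its -x. Origin: centre of its top face, 32 mm above the lid's underside when up (124 mm above the worktop with the lid on); sprung, goes straight down 8 mm to a stop. With the lid on it takes about 4 N to start, 8 N fully down. The dome's side is 11 mm behind the button's edge
- mug: white mug with grey dots, 82x114x91 mm, loose; origin at its underside. Leave it alone
- saucer: purple saucer, 136 mm wide, 18 mm high, loose. Leave it alone
- espresso_cup: white cup with coloured dots, 86x110x51 mm, loose on the saucer. Leave it alone
- sugar_jar: low glass jar with a white lid, 67 mm wide, 70 mm high, loose; origin at its underside. Leave it alone
There are look-alikes about, which are no part of the job. Several things look just like the grinder: the one meant starts farthest to the robot's left.

How it is judged:
By the outcome, as a careful person would: the job done as asked, in the order asked, and still so for the second after the job is handed in, while the arm keeps its last pose, push and grip.
It also fails if it takes over 56 s, if anything falls off the work surface, if the arm or the gripper's body presses on something with over 40 N, if the wrist force passes 120 N, or if a joint passes its speed limit or range.

## Working session

There is one attempt and no reset: what is moved stays moved. The work goes in short steps, Python scripts to look and compute and a tool call to move; the robot and the scene stay as the last step left them, time stands still between calls to the robot, and variables do not carry over. Pictures are saved under pics/ and viewed, at most 10 in all, crops included, and the job is handed in when it is done.

Besides the shell and the picture viewer there is one more tool, called as name([rows], argument=value, ...), one row to a line, values as JSON. drive_tool: Moves the arm, as the interface text tells. Its arguments: {"type":"object","properties":{"increments":{"type":"array"},"grip_force":{"type":"number"}},"required":["increments"]}

```bash
mkdir -p pics; ls; cat > h.py <<'E'
import numpy as np, cv2
from scipy.spatial.transform import Rotation as R
from workcell import bot
def grab(n,fn):
    s=bot.read_state(); c=bot.read_camera(n)
    cv2.imwrite('pics/'+fn,c['pixels'][:,:,::-1])
    if 'hand_eye' in c:
        T=np.eye(4);T[:3,:3]=R.from_rotvec(s['tcp_rot']).as_matrix();T[:3,3]=s['tool_pos']
        c['W']=T@np.array(c['hand_eye'])
    else: c['W']=np.linalg.inv(np.array(c['camera_from_world']))
    np.save('pics/'+fn+'.npy',{k:v for k,v in c.items()},allow_pickle=True)
    return c
def load(fn): return np.load('pics/'+fn+'.npy',allow_pickle=True).item()
def K(c):
    f=240/np.tan(np.radians(c['fovy'])/2); return np.array([[f,0,c['cx']],[0,f,c['cy']],[0,0,1.]])
def D(c): return np.array([c['k1'],0,0,0,0.])
def px2w(c,uv,z):
    p=cv2.undistortPointsIter(np.array(uv,float).reshape(-1,1,2),K(c),D(c),None,None,(3,50,1e-9)).reshape(-1,2)
    d=np.c_[p,np.ones(len(p))]@c['W'][:3,:3].T; o=c['W'][:3,3]
    return o+d*((z-o[2])/d[:,2])[:,None]
def w2px(c,P):
    M=np.linalg.inv(c['W']); return cv2.projectPoints(np.array(P,float).reshape(-1,1,3),cv2.Rodrigues(M[:3,:3])[0],M[:3,3],K(c),D(c))[0].reshape(-1,2)
E
python3 - <<'E'
from h import *
for n in ['top','side','wrist']:
    c=grab(n,n+'0.png'); print(n,c['fovy'],c['cx'],c['cy'],c['k1'],c['W'].round(3).tolist())
t=[cv2.imread(f'pics/{n}0.png') for n in ['side','wrist']]
print(bot.read_state())
E
```

```text
pics
top 57.43971678173992 316.8565656673392 239.37018710701244 0.02517984618574234 [[-0.029, -0.988, 0.149, 0.406], [-0.999, 0.032, 0.02, -0.065], [-0.025, -0.148, -0.989, 1.152], [0.0, 0.0, 0.0, 1.0]]
side 53.484851786224084 319.7714322599714 231.7933523828746 -0.13168022175937918 [[0.819, -0.328, 0.47, 0.015], [-0.574, -0.458, 0.679, -0.831], [-0.008, -0.826, -0.563, 0.74], [0.0, 0.0, 0.0, 1.0]]
wrist 67.18407430108554 314.20715596331814 244.78221722051586 -0.026030850730985346 [[0.407, 0.871, 0.276, 0.205], [0.913, -0.388, -0.125, 0.648], [-0.002, 0.303, -0.953, 0.374], [0.0, 0.0, 0.0, 1.0]]
{'time': 0.15, 'q': array([ 1.11511360e+00,  2.64591588e-01,  1.60510187e+00, -3.20973432e-05,
        1.27369159e+00, -3.69261631e-02]), 'joint_vel': array([-0.00130633, -0.00428412, -0.00469612,  0.0015708 ,  0.00068409,
       -0.00063359]), 'joint_torque': array([-2.26751340e-04, -5.15906239e+01, -3.67959201e+01, -9.84289591e-05,
        8.03366565e-03, -3.19025276e-05]), 'tool_pos': array([0.27437386, 0.61642066, 0.40361756]), 'tcp_rot': array([-6.52886316e-01, -3.07258484e+00,  2.74190002e-03]), 'wrist_force': array([-0.21235595,  0.99386261,  0.04419943]), 'torque': array([-0.0076539 , -0.00033794,  0.02990699]), 'grip_force': 0.0, 'width': 0.9983855503611552}
```

View pics/top0.png

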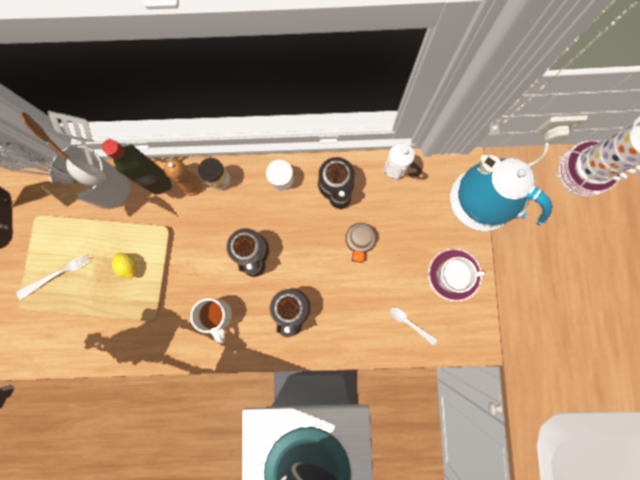

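View pics/side0.png

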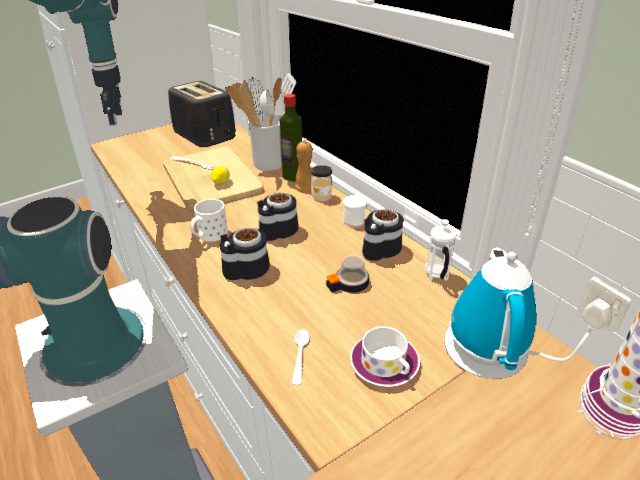

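Top view: grinder look-alikes are at (246,248), (336,180) and (290,308), and the lid is at (360,240). The leftmost grinder is (246,248), since image left is +y. The side view shows the same one at (278,215). Checking in a close crop.

```bash
python3 - <<'E'
from h import *
t=load('top0.png'); s=load('side0.png')
for nm,uv in dict(A=(246,246),B=(337,175),C=(291,306),lid=(360,238)).items(): print(nm,px2w(t,[uv],0.03 if nm=='lid' else .1).round(3))
def crop(c,x,y,w,h,k): return cv2.resize(c['pixels'][y:y+h,x:x+w,::-1],None,fx=k,fy=k,interpolation=cv2.INTER_CUBIC)
a=crop(t,213,216,66,66,6)[:396,:396]; b=crop(t,328,208,66,66,6); 
c=crop(s,250,180,66,34*1,6); d=crop(s,317,250,66,50,4)
c=crop(s,245,185,66,66,3);d=crop(s,315,245,66,66,3)
e=np.hstack([c,c*0,d,d*0])[:, :792]
cv2.imwrite('pics/cr.png',np.vstack([np.hstack([a,b]),e]))
E
```

```text
A [[0.554 0.129 0.1  ]]
B [[ 0.724 -0.098  0.1  ]]
C [[0.407 0.022 0.1  ]]
lid [[ 0.575 -0.154  0.03 ]]
```

View pics/cr.png

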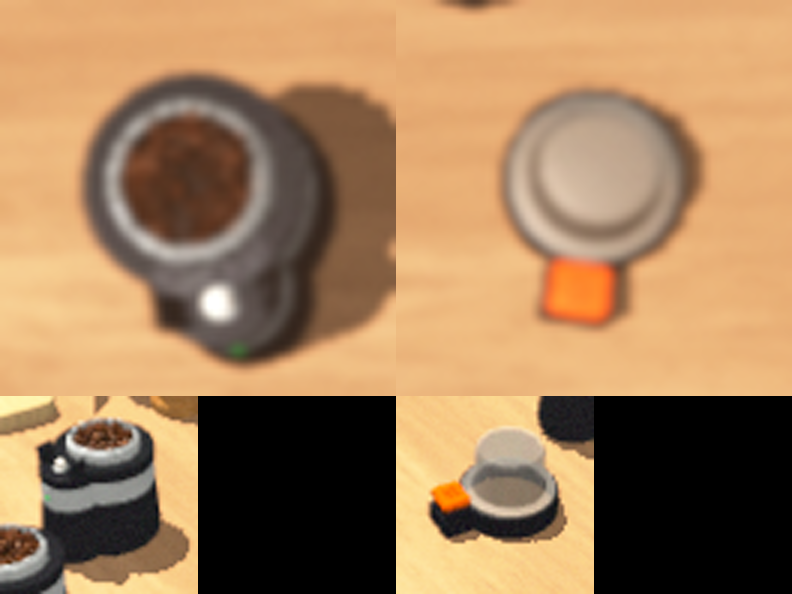

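The crop confirms A: bowl of beans at (244,246), white pin at (249,266). The lid's skirt centre is at (361,238) and its button at (358.5,256.5). I'll compute rough poses and the moves to look from close by.

```bash
python3 - <<'E'
from h import *
t=load('top0.png')
c=px2w(t,[(187/6+212.6,178/6+215.6)],.104)[0];p=px2w(t,[(218/6+212.6,302/6+215.6)],.0995)[0]
print('gr',c,p,np.linalg.norm((c-p)[:2]),np.arctan2(*(c-p)[[1,0]]))
c=px2w(t,[(199/6+327.6,180/6+207.6)],.015)[0];p=px2w(t,[(183/6+327.6,291/6+207.6)],.032)[0]
print('lid',c,p,np.linalg.norm((c-p)[:2]),np.arctan2(*(c-p)[[1,0]]))
s=bot.read_state();M=R.from_rotvec(s['tcp_rot']).as_matrix();print(M.round(3))
w=load('wrist0.png');print(w['hand_eye'])
# target: tool above lid so fixed-lens sees it
yaw=np.arctan2(*(c-p)[[1,0]]);print('tool x ang',np.arctan2(M[1,0],M[0,0]))
E
```

```text
gr [0.5554149  0.13355841 0.104     ] [0.50524516 0.12207864 0.0995    ] 0.051466382100547756 0.22494598381997424
lid [ 0.57846261 -0.15726805  0.015     ] [ 0.52814741 -0.14698383  0.032     ] 0.051355472557109205 -0.2016187905554235
[[-0.914  0.407 -0.001]
 [ 0.407  0.914 -0.002]
 [ 0.    -0.002 -1.   ]]
[[-6.31688104e-04 -9.53011173e-01 -3.02934490e-01  7.66009862e-02]
 [ 9.99999776e-01 -6.68558329e-04  1.80091582e-05  7.20700045e-04]
 [-2.19692306e-04 -3.02934411e-01  9.53011382e-01  2.99448346e-02]
 [ 0.00000000e+00  0.00000000e+00  0.00000000e+00  1.00000000e+00]]
tool x ang 2.7228454782755933
```

drive_tool([
  {"delta_pos": [-28.3, -20.4, 0], "turn": 0, "jaw": 1},
  {"delta_pos": [-28.3, -20.4, 0], "turn": 0, "jaw": 1},
  {"delta_pos": [-28.3, -20.4, 0], "turn": 0, "jaw": 1},
  {"delta_pos": [-28.3, -20.4, 0], "turn": 0, "jaw": 1},
  {"delta_pos": [-28.3, -20.4, 0], "turn": 0, "jaw": 1},
  {"delta_pos": [-28.3, -20.4, 0], "turn": 0, "jaw": 1},
  {"delta_pos": [-28.3, -20.4, 0], "turn": 0, "jaw": 1},
  {"delta_pos": [-28.3, -20.4, 0], "turn": 0, "jaw": 1},
])

```text
time: 0.82
tool_pos: [0.4153, 0.3739, 0.4044]
tcp_rot: [-0.653, -3.073, 0.001]
wrist_force: [1.2, 0.6, -0.1]
width: 0.996
grip_force: 0.0
```

drive_tool([
  {"delta_pos": [-28.3, -20.4, 0], "turn": 0, "jaw": 1},
  {"delta_pos": [-28.3, -20.4, 0], "turn": 0, "jaw": 1},
  {"delta_pos": [-28.3, -20.4, 0], "turn": 0, "jaw": 1},
  {"delta_pos": [-28.3, -20.4, 0], "turn": 0, "jaw": 1},
  {"delta_pos": [-28.3, -20.4, 0], "turn": 0, "jaw": 1},
  {"delta_pos": [-28.3, -20.4, 0], "turn": 0, "jaw": 1},
  {"delta_pos": [-28.3, -20.4, 0], "turn": 0, "jaw": 1},
  {"delta_pos": [-28.3, -20.4, 0], "turn": 0, "jaw": 1},
])

```text
time: 1.48
tool_pos: [0.5558, 0.1326, 0.4045]
tcp_rot: [-0.653, -3.073, 0.0]
wrist_force: [0.5, -0.1, 0.1]
width: 0.998
grip_force: 0.0
```

drive_tool([
  {"delta_pos": [0, 0, 0], "turn": -0.107, "jaw": 1},
  {"delta_pos": [0, 0, 0], "turn": -0.107, "jaw": 1},
  {"delta_pos": [0, 0, 0], "turn": -0.107, "jaw": 1},
  {"delta_pos": [0, 0, 0], "turn": -0.107, "jaw": 1},
  {"delta_pos": [0, 0, 0], "turn": -0.107, "jaw": 1},
  {"delta_pos": [0, 0, 0], "turn": -0.107, "jaw": 1},
  {"delta_pos": [0, 0, 0], "turn": 0, "jaw": 1},
  {"delta_pos": [0, 0, 0], "turn": 0, "jaw": 1},
])

```text
time: 2.15
tool_pos: [0.5553, 0.1343, 0.4044]
tcp_rot: [0.345, -3.122, 0.0]
wrist_force: [0.1, 0.0, 0.1]
width: 0.998
grip_force: 0.0
```

```bash
python3 - <<'E'
from h import *
c=grab('wrist','w1.png'); s=bot.read_state()
print(s['time'],s['tool_pos'],R.from_rotvec(s['tcp_rot']).as_matrix().round(4).tolist(),s['joint_vel'].round(3))
E
```

```text
2.2 [0.55532099 0.13431881 0.40445132] [[-0.9758, -0.2185, -0.0004], [-0.2185, 0.9758, -0.0001], [0.0004, 0.0, -1.0]] [-0.    -0.001  0.001 -0.    -0.001 -0.009]
```

View pics/w1.png

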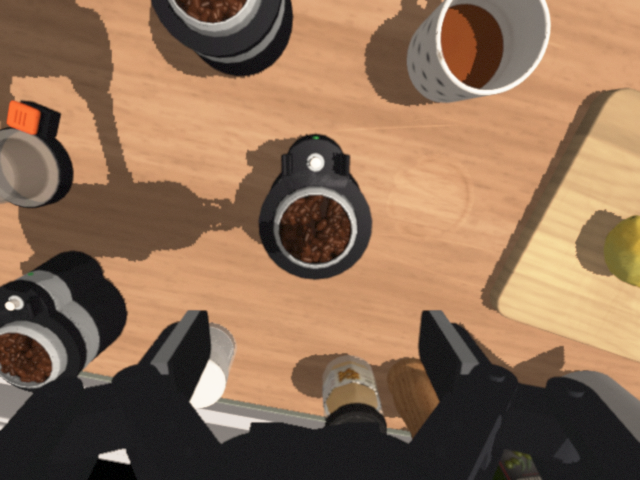

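Wrist view: the target grinder is at the centre, with its bowl at (317,230), pin at (316,161) and cheeks at (287,163) and (344,163). The lid is at upper left (30,165) and the mug at upper right.

```bash
cat >> h.py <<'E'
def blob(mask,near):
    n,l,st,ce=cv2.connectedComponentsWithStats(mask.astype(np.uint8),connectivity=4)
    ok=[i for i in range(1,n) if st[i,4]>30]
    i=min(ok,key=lambda i:np.hypot(*(ce[i]-near))); return (l==i).astype(np.uint8),ce[i],st[i]
def hull_ell(m):
    p=max(cv2.findContours(m,cv2.RETR_EXTERNAL,cv2.CHAIN_APPROX_NONE)[0],key=cv2.contourArea); return cv2.fitEllipse(cv2.convexHull(p))
E
python3 - <<'E'
from h import *
c=load('w1.png'); im=c['pixels'].astype(int); r,g,b=im[...,0],im[...,1],im[...,2]
v=im.mean(2); sat=im.max(2)-im.min(2)
print(im[161,316],im[230,278:362:2].tolist()[:8])
m,ce,st=blob((v>170)&(sat<30),(316,161)); print('pin',ce,st)
P=px2w(c,[ce],.0995)[0]
steel,ce2,st2=blob((v>95)&(sat<30)&(np.hypot(*np.indices(v.shape)[::-1]-np.array([317,230])[:,None,None])<55)&(np.indices(v.shape)[0]>180),(317,230)); print('steel',ce2,st2)
e=hull_ell(steel);print(e)
h=cv2.findContours(steel,cv2.RETR_CCOMP,cv2.CHAIN_APPROX_NONE)
inner=[k for k,hh in zip(h[0],h[1][0]) if hh[3]>=0 and len(k)>50]
for k in inner:
    ei=cv2.fitEllipse(cv2.convexHull(k)); print('inner',ei); C=px2w(c,[ei[0]],.104)[0]; print(C,P,np.linalg.norm((C-P)[:2]),np.arctan2(*(C-P)[[1,0]]))
C=px2w(c,[e[0]],.101)[0];print('outer',C,np.linalg.norm((C-P)[:2]),np.arctan2(*(C-P)[[1,0]]))
a=px2w(c,[(e[0][0]-e[1][0]/2,e[0][1]),(e[0][0]+e[1][0]/2,e[0][1])],.1);print('diam',np.linalg.norm(a[0]-a[1]))
s=bot.read_state();M=R.from_rotvec(s['tcp_rot']).as_matrix()
for X in (C,P): print('tool', (M.T@(X-s['tool_pos'])*1000).round(1))
E
```

```text
[255 254 250] [[82, 79, 74], [25, 19, 11], [26, 15, 7], [37, 19, 15], [43, 26, 16], [37, 21, 8], [37, 18, 8], [42, 20, 11]]
pin [315.90384615 161.90384615] [308 154  16  17 208]
steel [318.6422882  220.15496017] [ 275  187   83   82 1381]
((315.68841552734375, 226.91702270507812), (81.81227111816406, 83.24763488769531), 91.80810546875)
inner ((314.3667907714844, 229.3762969970703), (70.57017517089844, 75.2408447265625), 85.9726333618164)
[0.55225982 0.13376233 0.104     ] [0.5023991  0.12379918 0.0995    ] 0.05084639134252499 0.19722209520611447
outer [0.55088524 0.1345129  0.101     ] 0.04965570304057333 0.2174700115699298
diam 0.06420705849432996
tool [  4.2   1.2 303.5]
tool [ 53.8   1.3 305. ]
```

drive_tool([
  {"delta_pos": [5.1, -36, 0], "turn": 0, "jaw": 1},
  {"delta_pos": [5.1, -36, 0], "turn": 0, "jaw": 1},
  {"delta_pos": [5.1, -36, 0], "turn": 0, "jaw": 1},
  {"delta_pos": [5.1, -36, 0], "turn": 0, "jaw": 1},
  {"delta_pos": [5.1, -36, 0], "turn": 0, "jaw": 1},
  {"delta_pos": [5.1, -36, 0], "turn": 0, "jaw": 1},
  {"delta_pos": [5.1, -36, 0], "turn": 0, "jaw": 1},
  {"delta_pos": [5.1, -36, 0], "turn": 0, "jaw": 1},
])

```text
time: 2.87
tool_pos: [0.5792, -0.1573, 0.4047]
tcp_rot: [-0.346, 3.122, -0.0]
wrist_force: [-0.5, -0.0, -0.7]
width: 1.0
grip_force: 0.0
```

drive_tool([
  {"delta_pos": [0, 0, 23], "turn": 0.105, "jaw": 1},
  {"delta_pos": [0, 0, 23], "turn": 0.105, "jaw": 1},
  {"delta_pos": [0, 0, 23], "turn": 0.105, "jaw": 1},
  {"delta_pos": [0, 0, 23], "turn": 0.105, "jaw": 1},
  {"delta_pos": [0, 0, 0], "turn": 0, "jaw": 1},
  {"delta_pos": [0, 0, 0], "turn": 0, "jaw": 1},
  {"delta_pos": [0, 0, 0], "turn": 0, "jaw": 1},
])

```text
time: 3.45
tool_pos: [0.5799, -0.1556, 0.3139]
tcp_rot: [0.306, 3.125, -0.0]
wrist_force: [-0.2, -0.1, 0.9]
width: 1.0
grip_force: 0.0
```

```bash
python3 - <<'E'
from h import *
c=grab('wrist','w2.png'); s=bot.read_state();M=R.from_rotvec(s['tcp_rot']).as_matrix()
print(s['time'],s['tool_pos'],M.round(4).tolist(),s['wrist_force'])
im=c['pixels'].astype(int); r,g,b=im[...,0],im[...,1],im[...,2]
m,ce,st=blob((r>180)&(b<80)&(r-g>90),(316,161)); print('btn',ce,st,cv2.minAreaRect(max(cv2.findContours(m,0,1)[0],key=cv2.contourArea)))
P=px2w(c,[ce],.031)[0]; print(P,(M.T@(P-s['tool_pos'])*1000).round(1))
E
```

```text
3.5 [ 0.58027812 -0.15566863  0.31468475] [[-0.981, 0.1939, 0.0029], [0.1939, 0.981, -0.0009], [-0.0031, -0.0004, -1.0]] [ 0.38048144 -0.58286846  0.10000649]
btn [311.1222597  163.01602024] [ 293  145   38   36 1186] ((311.5, 162.5), (35.0, 37.0), 90.0)
[ 0.52611075 -0.14663688  0.031     ] [ 55.8  -1.5 283.5]
```

View pics/w2.png

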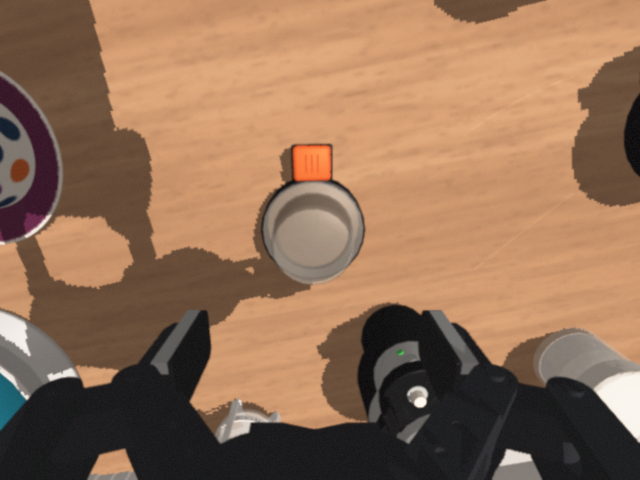

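Wrist view: the lid is centred, its button at (311,163), with skirt edges at columns 263 and 364 and the skirt bottom at row 283. Grinder B is at the lower right, clear of the fingers.

```bash
python3 - <<'E'
from h import *
c=load('w2.png'); s=bot.read_state();M=R.from_rotvec(s['tcp_rot']).as_matrix();print(s['tool_pos'])
im=c['pixels'].astype(int)
# radial edge: from outside inward, first non-wood (dark or grey) px
r,g,b=im[...,0],im[...,1],im[...,2]
pts=[]
for a in np.radians(list(range(-35,46,3))+list(range(140,216,3))):
    for rr in np.arange(64,38,-.25):
        u,v=313.5+rr*np.cos(a),230.5+rr*np.sin(a); p=im[int(round(v)),int(round(u))]
        if p.max()<60: pts.append((u,v));break
pts=np.array(pts,np.float32); 
W=px2w(c,pts,.012); T=(W-s['tool_pos'])@M*1000
from scipy.optimize import least_squares
f=least_squares(lambda x:np.hypot(T[:,0]-x[0],T[:,1]-x[1])-x[2],[3,0,40],loss='soft_l1');print(len(pts),f.x,np.abs(f.fun).max())
m,ce,st=blob((r>180)&(b<80)&(r-g>90),(316,161))
q=cv2.boxPoints(cv2.minAreaRect(max(cv2.findContours(m,0,2)[0],key=cv2.contourArea)))
u,v=np.nonzero(m)[::-1]
# lateral edges: slope of left/right/top/bottom edges in tool frame
rows=np.arange(st[1]+4,st[1]+st[3]-4); L=[u[v==k].min() for k in rows];Rr=[u[v==k].max() for k in rows]
for e in (L,Rr):
    t=(px2w(c,np.c_[e,rows],.032)-s['tool_pos'])@M*1000; print('dy/dx',np.polyfit(t[:,0],t[:,1],1))
cols=np.arange(st[0]+4,st[0]+st[2]-4)
for fn in (min,max):
    t=(px2w(c,np.c_[cols,[fn(v[u==k]) for k in cols]],.032)-s['tool_pos'])@M*1000; print('dx/dy',np.polyfit(t[:,1],t[:,0],1))
E
```

```text
[ 0.58027812 -0.15566863  0.31468475]
16 [ 2.77522074 -0.18521476 40.69928329] 0.5125303613658119
dy/dx [ -0.02687536 -11.7885005 ]
dy/dx [-0.01955779 12.3346782 ]
dx/dy [-2.91963495e-02  6.72202290e+01]
dx/dy [3.60165153e-02 4.48311825e+01]
```

drive_tool([
  {"delta_pos": [3.5, -0.2, 10], "turn": -0.024, "jaw": 1},
  {"delta_pos": [0, 0, 25], "turn": 0, "jaw": 1},
  {"delta_pos": [0, 0, 25], "turn": 0, "jaw": 1},
  {"delta_pos": [0, 0, 25], "turn": 0, "jaw": 1},
  {"delta_pos": [0, 0, 20], "turn": 0, "jaw": 1},
  {"delta_pos": [0, 0, 8], "turn": 0, "jaw": 1},
  {"delta_pos": [0, 0, 0], "turn": 0, "jaw": 1},
  {"delta_pos": [0, 0, 0], "turn": 0, "jaw": 1},
])

```text
time: 4.17
tool_pos: [0.5762, -0.1551, 0.2003]
tcp_rot: [0.27, 3.129, -0.0]
wrist_force: [0.4, 0.2, 0.3]
width: 1.0
grip_force: 0.0
```

```bash
python3 - <<'E'
from h import *
c=grab('wrist','w3.png'); s=bot.read_state();M=R.from_rotvec(s['tcp_rot']).as_matrix()
print(s['time'],s['tool_pos'],M.round(4).tolist())
E
```

```text
4.2167 [ 0.5768103  -0.15528187  0.20121892] [[-0.9852, 0.1713, 0.0024], [0.1713, 0.9852, -0.0008], [-0.0025, -0.0003, -1.0]]
```

View pics/w3.png

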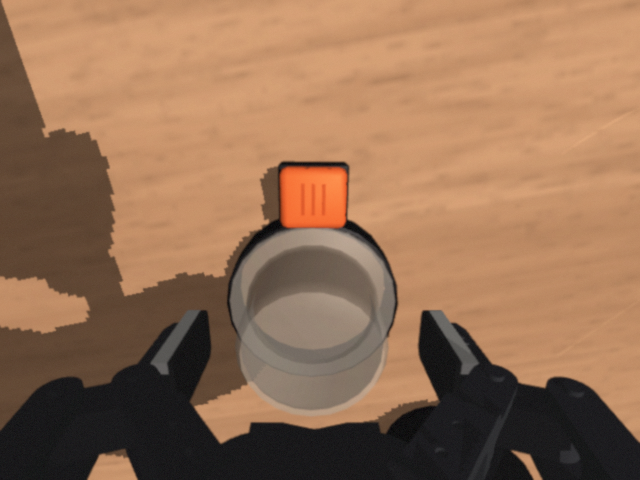

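The lid is square to the tool: button at (313,195), dome columns 240–387, fingers at 208 and 422. Lowering 4 mm and closing.

drive_tool([
  {"delta_pos": [0, 0, 4], "turn": 0, "jaw": 1},
  {"delta_pos": [0, 0, 0], "turn": 0, "jaw": -1},
  {"delta_pos": [0, 0, 0], "turn": 0, "jaw": -1},
  {"delta_pos": [0, 0, 0], "turn": 0, "jaw": -1},
  {"delta_pos": [0, 0, 0], "turn": 0, "jaw": -1},
  {"delta_pos": [0, 0, 0], "turn": 0, "jaw": -1},
  {"delta_pos": [0, 0, 0], "turn": 0, "jaw": -1},
  {"delta_pos": [0, 0, 0], "turn": 0, "jaw": -1},
], grip_force=50)

```text
time: 4.88
tool_pos: [0.5765, -0.1553, 0.1968]
tcp_rot: [0.271, 3.128, -0.001]
wrist_force: [-0.5, 0.4, 4.7]
width: 0.643
grip_force: 52.7
```

drive_tool([
  {"delta_pos": [0, 0, -8], "turn": 0, "jaw": -1},
  {"delta_pos": [0, 0, -20], "turn": 0, "jaw": -1},
  {"delta_pos": [0, 0, -30], "turn": 0, "jaw": -1},
  {"delta_pos": [0, 0, -30], "turn": 0, "jaw": -1},
  {"delta_pos": [0, 0, -30], "turn": 0, "jaw": -1},
  {"delta_pos": [0, 0, -20], "turn": 0, "jaw": -1},
  {"delta_pos": [0, 0, 0], "turn": 0, "jaw": -1},
])

```text
time: 5.47
tool_pos: [0.5776, -0.1556, 0.3397]
tcp_rot: [0.27, 3.121, -0.003]
wrist_force: [0.5, -0.3, -0.5]
width: 0.647
grip_force: 53.1
```

drive_tool([
  {"delta_pos": [4.6, 17.6, 0], "turn": 0, "jaw": -1},
  {"delta_pos": [9.2, 35.2, 0], "turn": 0, "jaw": -1},
  {"delta_pos": [9.2, 35.2, 0], "turn": 0, "jaw": -1},
  {"delta_pos": [9.2, 35.2, 0], "turn": 0, "jaw": -1},
  {"delta_pos": [9.2, 35.2, 0], "turn": 0, "jaw": -1},
  {"delta_pos": [9.2, 35.2, 0], "turn": 0, "jaw": -1},
  {"delta_pos": [9.2, 35.2, 0], "turn": 0, "jaw": -1},
  {"delta_pos": [9.2, 35.2, 0], "turn": 0, "jaw": -1},
])

```text
time: 6.13
tool_pos: [0.5521, 0.1184, 0.3319]
tcp_rot: [-0.271, -3.127, 0.001]
wrist_force: [-0.2, -0.2, -1.3]
width: 0.643
grip_force: 53.4
```

drive_tool([
  {"delta_pos": [4.6, 17.6, 0], "turn": 0, "jaw": -1},
  {"delta_pos": [0, 0, 0], "turn": -0.08, "jaw": -1},
  {"delta_pos": [0, 0, 0], "turn": -0.08, "jaw": -1},
  {"delta_pos": [0, 0, 0], "turn": -0.08, "jaw": -1},
  {"delta_pos": [0, 0, 0], "turn": -0.08, "jaw": -1},
  {"delta_pos": [0, 0, 0], "turn": -0.071, "jaw": -1},
  {"delta_pos": [0, 0, 0], "turn": 0, "jaw": -1},
  {"delta_pos": [0, 0, 0], "turn": 0, "jaw": -1},
])

```text
time: 6.8
tool_pos: [0.5512, 0.1349, 0.3322]
tcp_rot: [0.339, -3.121, 0.0]
wrist_force: [-0.6, 0.5, -1.8]
width: 0.642
grip_force: 53.4
```

```bash
python3 - <<'E'
from h import *
c=grab('wrist','w4.png'); d=grab('side','s4.png'); s=bot.read_state();M=R.from_rotvec(s['tcp_rot']).as_matrix()
print(s['time'],s['tool_pos'],M.round(4).tolist(),s['width'],s['grip_force'],s['wrist_force'])
a=cv2.resize(c['pixels'],None,fx=.75,fy=.75)[:, :, ::-1][:,:440]
b=cv2.resize(d['pixels'][130:270,210:330,::-1],(360,420)); b=np.vstack([b,np.zeros((0,360,3),np.uint8)])
h=max(a.shape[0],b.shape[0]);b=cv2.copyMakeBorder(b,0,h-b.shape[0],0,0,0);a=cv2.copyMakeBorder(a,0,h-a.shape[0],0,0,0)
cv2.imwrite('pics/v4.png',np.hstack([a,b])); print(np.hstack([a,b]).shape)
E
```

```text
6.9 [0.55148463 0.1348991  0.33275988] [[-0.9766, -0.2148, -0.0015], [-0.2148, 0.9767, -0.0003], [0.0015, 0.0, -1.0]] 0.6476582351274155 53.412208557128906 [-0.3310779  -0.65625474 -2.50054897]
(420, 800, 3)
```

View pics/v4.png

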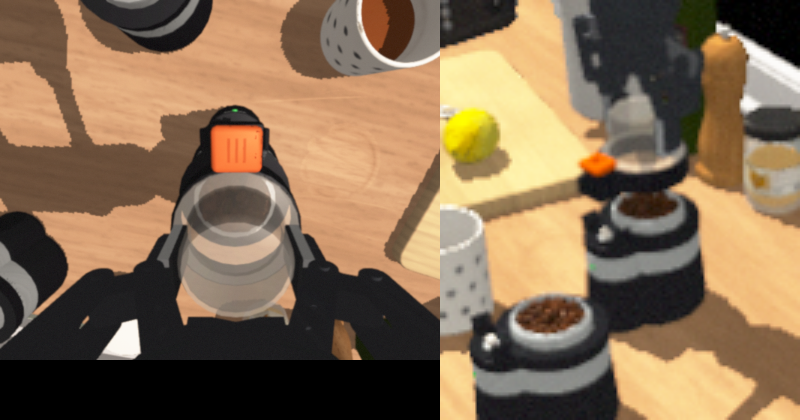

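The lid hangs level over the right grinder, button at (237,149) in the scaled wrist view, cheeks flanking it. Measuring the held lid's offset.

```bash
python3 - <<'E'
from h import *
c=load('w4.png'); im=c['pixels'].astype(int); r,g,b=im[...,0],im[...,1],im[...,2]
s=bot.read_state();M=R.from_rotvec(s['tcp_rot']).as_matrix();t=s['tool_pos'];print(t,s['time'])
m,ce,st=blob((r>180)&(b<80)&(r-g>90),(316,200)); print(ce,st)
P=px2w(c,[ce],t[2]-.165)[0]; print('btn world',P,'tool',(M.T@(P-t)*1000).round(2))
rows=np.arange(st[1]+4,st[1]+st[3]-4); v,u=np.nonzero(m)
for fn in (min,max):
    q=(px2w(c,np.c_[[fn(u[v==k]) for k in rows],rows],t[2]-.165)-t)@M*1000; print('dy/dx',np.polyfit(q[:,0],q[:,1],1))
# predicted pixel of grinder pin/centre for given pose
pin=np.array([.5024,.1238]); print('pin-btn tool mm', M.T@np.r_[pin-P[:2],0]*1000)
print('lid yaw from button-to-tcp', np.arctan2(*(t-P)[[1,0]]))
E
```

```text
[0.55148463 0.1348991  0.33275988] 6.9
[313.07177305 200.16992908] [ 282  168   68   62 3525]
btn world [0.50092756 0.1235889  0.16775988] tool [ 51.55  -0.19 165.08]
dy/dx [-9.88651542e-03 -1.10107133e+01]
dy/dx [4.96841204e-03 1.27920312e+01]
pin-btn tool mm [-1.48340459 -0.11016075 -0.00228879]
lid yaw from button-to-tcp 0.2200876804850746
```

drive_tool([
  {"delta_pos": [-0.8, 0, 5], "turn": -0.003, "jaw": -1},
  {"delta_pos": [0, 0, 10], "turn": 0, "jaw": -1},
  {"delta_pos": [0, 0, 8], "turn": 0, "jaw": -1},
  {"delta_pos": [0, 0, 5], "turn": 0, "jaw": -1},
  {"delta_pos": [0, 0, 3], "turn": 0, "jaw": -1},
  {"delta_pos": [0, 0, 3], "turn": 0, "jaw": -1},
  {"delta_pos": [0, 0, 0], "turn": 0, "jaw": -1},
  {"delta_pos": [0, 0, 0], "turn": 0, "jaw": -1},
])

```text
time: 7.57
tool_pos: [0.5527, 0.1352, 0.2996]
tcp_rot: [0.347, -3.122, 0.0]
wrist_force: [-0.3, 0.3, -1.1]
width: 0.646
grip_force: 53.4
```

drive_tool([
  {"delta_pos": [0, 0, 2], "turn": 0, "jaw": -1},
  {"delta_pos": [0, 0, 2], "turn": 0, "jaw": -1},
  {"delta_pos": [0, 0, 2], "turn": 0, "jaw": -1},
  {"delta_pos": [0, 0, 1], "turn": 0, "jaw": -1},
  {"delta_pos": [0, 0, 0], "turn": 0, "jaw": -1},
  {"delta_pos": [0, 0, 0], "turn": 0, "jaw": -1},
])

```text
time: 8.07
tool_pos: [0.5526, 0.1352, 0.2926]
tcp_rot: [0.347, -3.122, -0.0]
wrist_force: [-0.0, -0.3, -2.3]
width: 0.647
grip_force: 53.4
```

drive_tool([
  {"delta_pos": [0, 0, 1.5], "turn": 0, "jaw": -1},
  {"delta_pos": [0, 0, 1], "turn": 0, "jaw": -1},
  {"delta_pos": [0, 0, 1], "turn": 0, "jaw": -1},
  {"delta_pos": [0, 0, 0.5], "turn": 0, "jaw": -1},
  {"delta_pos": [0, 0, 0], "turn": 0, "jaw": -1},
  {"delta_pos": [0, 0, 0], "turn": 0, "jaw": -1},
])

```text
time: 8.57
tool_pos: [0.5526, 0.1352, 0.2888]
tcp_rot: [0.347, -3.122, 0.0]
wrist_force: [-1.2, 0.5, 0.6]
width: 0.641
grip_force: 53.5
```

drive_tool([
  {"delta_pos": [0, 0, 0.5], "turn": 0, "jaw": -1},
  {"delta_pos": [0, 0, 0], "turn": 0, "jaw": -1},
  {"delta_pos": [0, 0, 0], "turn": 0, "jaw": -1},
])

```text
time: 8.82
tool_pos: [0.5526, 0.1352, 0.2888]
tcp_rot: [-0.347, 3.122, -0.0]
wrist_force: [-2.9, -0.3, 5.4]
width: 0.649
grip_force: 53.4
```

Seated: the force jumped with no further descent, at the expected height. Releasing and rising.

drive_tool([
  {"delta_pos": [0, 0, 0], "turn": 0, "jaw": 0},
  {"delta_pos": [0, 0, 0], "turn": 0, "jaw": 1},
  {"delta_pos": [0, 0, 0], "turn": 0, "jaw": 1},
  {"delta_pos": [0, 0, 0], "turn": 0, "jaw": 1},
  {"delta_pos": [0, 0, 0], "turn": 0, "jaw": 1},
  {"delta_pos": [0, 0, 0], "turn": 0, "jaw": 1},
])

```text
time: 9.32
tool_pos: [0.5527, 0.1352, 0.288]
tcp_rot: [0.347, -3.122, -0.0]
wrist_force: [0.1, 0.3, 0.4]
width: 1.0
grip_force: 0.0
```

drive_tool([
  {"delta_pos": [0, 0, -15], "turn": 0, "jaw": 1},
  {"delta_pos": [0, 0, -25], "turn": 0, "jaw": 1},
  {"delta_pos": [0, 0, -30], "turn": 0, "jaw": 1},
  {"delta_pos": [0, 0, -30], "turn": 0, "jaw": 1},
  {"delta_pos": [0, 0, -16], "turn": 0, "jaw": 1},
  {"delta_pos": [0, 0, 0], "turn": 0, "jaw": 1},
  {"delta_pos": [0, 0, 0], "turn": 0, "jaw": 1},
])

```text
time: 9.9
tool_pos: [0.553, 0.1352, 0.4054]
tcp_rot: [-0.346, 3.12, 0.0]
wrist_force: [0.4, 0.6, -0.2]
width: 1.0
grip_force: 0.0
```

```bash
python3 - <<'E'
from h import *
c=grab('wrist','w5.png'); d=grab('side','s5.png'); s=bot.read_state();M=R.from_rotvec(s['tcp_rot']).as_matrix();t=s['tool_pos']
print(s['time'],t,M.round(4).tolist(),s['width'],s['wrist_force'])
a=c['pixels'][80:320,180:460,::-1]; a=cv2.resize(a,(420,360)); b=cv2.resize(d['pixels'][160:280,220:340,::-1],(360,360))
cv2.imwrite('pics/v5.png',np.hstack([a,b]))
im=c['pixels'].astype(int); r,g,b=im[...,0],im[...,1],im[...,2]
m,ce,st=blob((r>180)&(b<80)&(r-g>90),(316,180)); P=px2w(c,[ce],.124)[0]; print(ce,st,'btn',P,'tool',(M.T@(P-t)*1000).round(2))
im=d['pixels'].astype(int); r,g,b=im[...,0],im[...,1],im[...,2]
m,ce,st=blob((r>180)&(b<80)&(r-g>90),w2px(d,[P])[0]); print('side',ce,st,'pred',w2px(d,[P]))
E
```

```text
10.0 [0.55208857 0.13507725 0.40250843] [[-0.9756, -0.2194, -0.0024], [-0.2194, 0.9756, -0.0005], [0.0025, 0.0, -1.0]] 0.9966964652773351 [-0.00600625  0.33133496  0.24602419]
[314.70247934 167.11735537] [ 297  150   37   35 1210] btn [0.5027836  0.12434111 0.124     ] tool [ 49.77   0.34 278.63]
side [263.64814815 198.74074074] [258 196  12   7  54] pred [[264.11174034 197.54011253]]
```

View pics/v5.png

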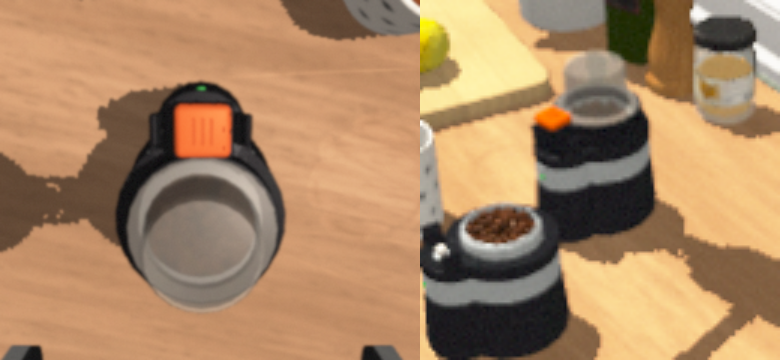

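The lid sits flat on the grinder, tongue between the cheeks, button at about (203,130) in the crop. Shutting the fingers and moving over the button.

drive_tool([
  {"delta_pos": [10, 0, 0], "turn": 0, "jaw": -1},
  {"delta_pos": [20, 0.2, 0], "turn": 0, "jaw": -1},
  {"delta_pos": [20, 0, 10], "turn": 0, "jaw": -1},
  {"delta_pos": [0, 0, 20], "turn": 0, "jaw": -1},
  {"delta_pos": [0, 0, 20], "turn": 0, "jaw": -1},
  {"delta_pos": [0, 0, 20], "turn": 0, "jaw": -1},
  {"delta_pos": [0, 0, 0], "turn": 0, "jaw": -1},
  {"delta_pos": [0, 0, 0], "turn": 0, "jaw": -1},
])

```text
time: 10.67
tool_pos: [0.5022, 0.1241, 0.3317]
tcp_rot: [0.346, -3.117, 0.001]
wrist_force: [-0.8, -0.6, 0.1]
width: 0.002
grip_force: 0.0
```

drive_tool([
  {"delta_pos": [0, 0, 12], "turn": 0, "jaw": -1},
  {"delta_pos": [0, 0, 10], "turn": 0, "jaw": -1},
  {"delta_pos": [0, 0, 5], "turn": 0, "jaw": -1},
  {"delta_pos": [0, 0, 0], "turn": 0, "jaw": -1},
  {"delta_pos": [0, 0, 0], "turn": 0, "jaw": -1},
])

```text
time: 11.08
tool_pos: [0.5037, 0.1244, 0.3069]
tcp_rot: [0.347, -3.122, 0.0]
wrist_force: [0.5, -0.0, -0.7]
width: 0.005
grip_force: 0.0
```

drive_tool([
  {"delta_pos": [0, 0, 4], "turn": 0, "jaw": -1},
  {"delta_pos": [0, 0, 3], "turn": 0, "jaw": -1},
  {"delta_pos": [0, 0, 2], "turn": 0, "jaw": -1},
  {"delta_pos": [0, 0, 2], "turn": 0, "jaw": -1},
  {"delta_pos": [0, 0, 1], "turn": 0, "jaw": -1},
  {"delta_pos": [0, 0, 0], "turn": 0, "jaw": -1},
  {"delta_pos": [0, 0, 0], "turn": 0, "jaw": -1},
])

```text
time: 11.67
tool_pos: [0.5039, 0.1244, 0.2957]
tcp_rot: [-0.347, 3.122, 0.0]
wrist_force: [-2.7, -1.0, 4.8]
width: -0.002
grip_force: 2.1
```

drive_tool([
  {"delta_pos": [0, 0, 1.5], "turn": 0, "jaw": -1},
  {"delta_pos": [0, 0, 1.5], "turn": 0, "jaw": -1},
  {"delta_pos": [0, 0, 0], "turn": 0, "jaw": -1},
  {"delta_pos": [0, 0, 0], "turn": 0, "jaw": -1},
])

```text
time: 12.0
tool_pos: [0.5039, 0.1244, 0.2925]
tcp_rot: [-0.347, 3.122, 0.0]
wrist_force: [-1.1, 0.0, 5.4]
width: 0.001
grip_force: 2.8
```

drive_tool([
  {"delta_pos": [0, 0, 1.5], "turn": 0, "jaw": -1},
  {"delta_pos": [0, 0, 1], "turn": 0, "jaw": -1},
  {"delta_pos": [0, 0, 0], "turn": 0, "jaw": -1},
  {"delta_pos": [0, 0, 0], "turn": 0, "jaw": -1},
])

```text
time: 12.33
tool_pos: [0.5039, 0.1244, 0.2902]
tcp_rot: [-0.347, 3.122, 0.0]
wrist_force: [-3.1, -0.0, 7.4]
width: -0.001
grip_force: 3.4
```

drive_tool([
  {"delta_pos": [0, 0, 0.7], "turn": 0, "jaw": -1},
  {"delta_pos": [0, 0, 0], "turn": 0, "jaw": -1},
  {"delta_pos": [0, 0, 0], "turn": 0, "jaw": -1},
])

```text
time: 12.58
tool_pos: [0.5039, 0.1244, 0.2896]
tcp_rot: [-0.347, 3.122, 0.0]
wrist_force: [-3.0, -0.2, 7.2]
width: 0.003
grip_force: 3.6
```

drive_tool([
  {"delta_pos": [0, 0, 0.6], "turn": 0, "jaw": -1},
  {"delta_pos": [0, 0, 0], "turn": 0, "jaw": -1},
  {"delta_pos": [0, 0, 0], "turn": 0, "jaw": -1},
])

```text
time: 12.83
tool_pos: [0.5039, 0.1244, 0.2894]
tcp_rot: [-0.347, 3.122, -0.0]
wrist_force: [-3.8, -0.5, 9.5]
width: -0.004
grip_force: 4.9
```

drive_tool([
  {"delta_pos": [0, 0, 0.5], "turn": 0, "jaw": -1},
  {"delta_pos": [0, 0, 0], "turn": 0, "jaw": -1},
  {"delta_pos": [0, 0, 0], "turn": 0, "jaw": -1},
])

```text
time: 13.08
tool_pos: [0.5039, 0.1244, 0.2894]
tcp_rot: [-0.347, 3.122, -0.0]
wrist_force: [-5.8, -1.0, 13.4]
width: 0.001
grip_force: 6.3
```

The button is on its stop: 13 N and no further travel. Holding.

drive_tool([
  {"delta_pos": [0, 0, 0], "turn": 0, "jaw": -1},
  {"delta_pos": [0, 0, 0], "turn": 0, "jaw": -1},
  {"delta_pos": [0, 0, 0], "turn": 0, "jaw": -1},
  {"delta_pos": [0, 0, 0], "turn": 0, "jaw": -1},
  {"delta_pos": [0, 0, 0], "turn": 0, "jaw": -1},
  {"delta_pos": [0, 0, 0], "turn": 0, "jaw": -1},
  {"delta_pos": [0, 0, 0], "turn": 0, "jaw": -1},
  {"delta_pos": [0, 0, 0], "turn": 0, "jaw": -1},
])

```text
time: 13.75
tool_pos: [0.5039, 0.1244, 0.2894]
tcp_rot: [-0.347, 3.122, -0.0]
wrist_force: [-6.2, -0.5, 12.3]
width: 0.001
grip_force: 6.2
```

drive_tool([
  {"delta_pos": [0, 0, 0], "turn": 0, "jaw": -1},
  {"delta_pos": [0, 0, 0], "turn": 0, "jaw": -1},
  {"delta_pos": [0, 0, 0], "turn": 0, "jaw": -1},
  {"delta_pos": [0, 0, 0], "turn": 0, "jaw": -1},
  {"delta_pos": [0, 0, 0], "turn": 0, "jaw": -1},
  {"delta_pos": [0, 0, 0], "turn": 0, "jaw": -1},
  {"delta_pos": [0, 0, 0], "turn": 0, "jaw": -1},
  {"delta_pos": [0, 0, 0], "turn": 0, "jaw": -1},
])

```text
time: 14.42
tool_pos: [0.5039, 0.1244, 0.2894]
tcp_rot: [-0.347, 3.122, 0.0]
wrist_force: [-4.4, -0.7, 12.6]
width: -0.001
grip_force: 6.2
```

drive_tool([
  {"delta_pos": [0, 0, 0], "turn": 0, "jaw": -1},
  {"delta_pos": [0, 0, 0], "turn": 0, "jaw": -1},
  {"delta_pos": [0, 0, 0], "turn": 0, "jaw": -1},
  {"delta_pos": [0, 0, 0], "turn": 0, "jaw": -1},
  {"delta_pos": [0, 0, 0], "turn": 0, "jaw": -1},
  {"delta_pos": [0, 0, 0], "turn": 0, "jaw": -1},
  {"delta_pos": [0, 0, 0], "turn": 0, "jaw": -1},
  {"delta_pos": [0, 0, 0], "turn": 0, "jaw": -1},
])

```text
time: 15.08
tool_pos: [0.5039, 0.1244, 0.2894]
tcp_rot: [-0.347, 3.122, -0.0]
wrist_force: [-5.1, -1.3, 12.8]
width: -0.0
grip_force: 6.2
```

drive_tool([
  {"delta_pos": [0, 0, 0], "turn": 0, "jaw": -1},
  {"delta_pos": [0, 0, 0], "turn": 0, "jaw": -1},
  {"delta_pos": [0, 0, 0], "turn": 0, "jaw": -1},
  {"delta_pos": [0, 0, 0], "turn": 0, "jaw": -1},
  {"delta_pos": [0, 0, 0], "turn": 0, "jaw": -1},
  {"delta_pos": [0, 0, 0], "turn": 0, "jaw": -1},
  {"delta_pos": [0, 0, 0], "turn": 0, "jaw": -1},
  {"delta_pos": [0, 0, 0], "turn": 0, "jaw": -1},
])

```text
time: 15.75
tool_pos: [0.5039, 0.1244, 0.2894]
tcp_rot: [-0.347, 3.122, -0.0]
wrist_force: [-5.8, -1.5, 13.0]
width: -0.001
grip_force: 6.2
```

drive_tool([
  {"delta_pos": [0, 0, 0], "turn": 0, "jaw": -1},
  {"delta_pos": [0, 0, 0], "turn": 0, "jaw": -1},
  {"delta_pos": [0, 0, 0], "turn": 0, "jaw": -1},
  {"delta_pos": [0, 0, 0], "turn": 0, "jaw": -1},
  {"delta_pos": [0, 0, 0], "turn": 0, "jaw": -1},
  {"delta_pos": [0, 0, 0], "turn": 0, "jaw": -1},
  {"delta_pos": [0, 0, 0], "turn": 0, "jaw": -1},
  {"delta_pos": [0, 0, 0], "turn": 0, "jaw": -1},
])

```text
time: 16.42
tool_pos: [0.5039, 0.1244, 0.2894]
tcp_rot: [-0.347, 3.122, 0.0]
wrist_force: [-5.8, -1.2, 12.8]
width: -0.004
grip_force: 6.2
```

```bash
python3 - <<'E'
from h import *
d=grab('side','s6.png'); c=grab('wrist','w6.png')
cv2.imwrite('pics/v6.png',np.hstack([cv2.resize(d['pixels'][150:290,200:340,::-1],(400,400)),cv2.resize(c['pixels'][140:460,160:480,::-1],(400,400))]))
s=bot.read_state();print(s['time'],s['tool_pos'],s['wrist_force'])
E
```

```text
16.5167 [0.50391017 0.12439857 0.28938651] [-5.13171256 -1.24982705 13.17953267]
```

View pics/v6.png

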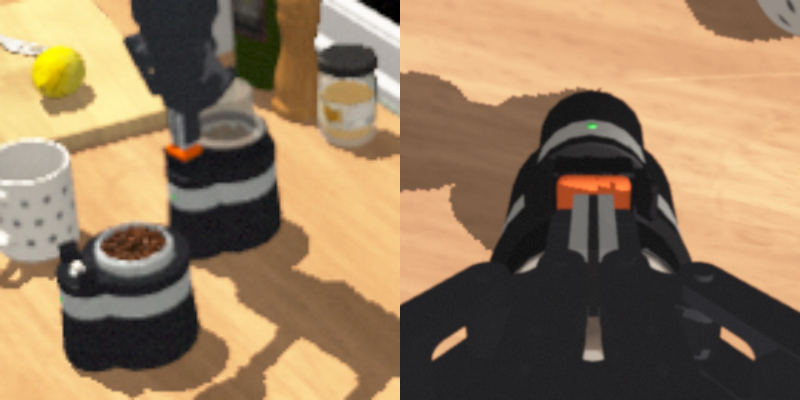

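The fingers hold the button down, at (183,150) in the side crop and (593,190) in the wrist crop. The lid is still flat and the button has been held for over 3.3 s at 13 N.

```bash
python3 -c "
from workcell import bot
print(bot.finish_job())"
```

```text
the job is handed in; nothing more can be done
None
```

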